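# Distance-sensor test: lean the target panel, draw the sensor boom out to the mark and hold

### The job

Set up the distance-sensor test: take the plywood target panel out of its white rack and lean it, still standing tall, foot on the bench and tilted back, squarely against the middle of the grey back rest that the sensor faces, and let go of it. Then squeeze the boom's handle so that its lock button is pressed in, draw the boom out until its pointer is level with the rider on the scale, and finish holding it there with the button still squeezed (a spring pulls the boom back when it is let go). Leave everything else on the bench where it is.

Things in the scene. Friction and masses are not known exactly. Their poses are not given: they have to be found in the camera images.
- gauge: the fixed gauge stand: grey column carrying a level aluminium tube (44 mm wide, top 131 mm above the bench, from y = 50 to 260 mm) out of which the boom slides along the stand's -y axis. Origin on the bench straight below the handle's middle when the boom is home; x across the boom, scale on the +x side, z up
- scale_zero (a point): the zero line of the white scale bar, on the bar's top, 75 mm above the bench, x = 82 mm, y = 0 in the gauge's frame. The bar is 26 mm wide and runs along y from 80 to -150 mm, with a line every 10 mm and a longer one every 50 mm towards -y
- boom (a joint): how far the boom is drawn out, m: 0 home, locked; at most 0.125, towards the gauge's -y. A spring pulls it back, 1.4 N at home to 3 N fully out. The lock stops it within 4 mm of home unless the button is pressed over 5 mm; it acts only near home. The boom carries a white sensor head (46 x 24 x 36 mm, top 123 mm high), its lenses reaching 87 mm ahead (-y) of the handle's middle
- lock_button (a joint): how far the lock button is pressed, m: 0 out, 0.008 fully in, flush with the handle's side. A black block 22 mm (y) by 26 mm (high), 8 mm proud of the handle's +x side, centred on the handle's middle, pressed towards -x; springs out (about 3 N at first, 6.5 N fully in). Gripping the handle across its sides presses it
- handle (a point): the middle of the boom's grey handle, 121 mm above the bench at the button's height; axes as the gauge's; moves with the boom. The handle is 36 mm wide along x (44 mm with the button out), 44 mm along y, from 93 to 145 mm high, free at both sides and above; the tube's mouth is 28 mm behind its +y face. Grip it from above, fingers closing along x
- pointer (a point): tip of the thin dark steel pointer that stands out 81 mm to the +x side of the handle's middle, just over the scale, 90.5 mm high; it moves with the boom, its y in the gauge's frame always the handle's
- rider_mark (a point): the mark to reach: inner edge, at the pointer's height, of the upright fin (3 mm thick along y, top 105 mm high) on the small aluminium rider (16 x 14 mm) fixed on the scale's +x edge, 50 to 105 mm from the zero line. Axes as the gauge's. The pointer stays 9 mm short of it in x; level means the same y in the gauge's frame
- panel: the loose plywood target panel, 110 mm wide (x), 10 mm thick (y), 170 mm tall (z), about 0.14 kg. Origin in the middle of its underside. At the start it stands upright in the rack's slot, its underside 8 mm above the bench
- rack: the fixed white rack: base 90 x 90 x 8 mm, two walls 80 mm long (x), 10 mm thick, up to 63 mm height, that leave a slot 14 mm wide (y) along its x axis. Origin on the bench under the slot's middle, z up
- rest: the fixed grey back rest: an upright plate 90 mm wide (x), 12 mm thick, 105 mm tall, with its foot and ribs behind it (-y, to 92 mm behind the front face). Origin on the bench in the middle of its front face; +y points from that face towards the gauge, z up. The panel's foot goes in front of it, on the bench
- mouse: bystander, to be left alone: black computer mouse, 100 x 60 x 25 mm, behind the gauge. Origin at its underside
- tyre: bystander, to be left alone: black rubber tyre lying flat, 64 mm across, 24 mm high. Origin at its underside
- motor: bystander, to be left alone: small white gear motor with a steel end, about 78 mm long, 24 mm high. Origin at its underside
- driver: bystander, to be left alone: screwdriver lying beside the gauge. Origin at its underside (or its middle)
- battery_pack: bystander, to be left alone: black battery pack, 70 x 45 x 22 mm. Origin at its underside
- mug: bystander, to be left alone: white mug, 76 mm across, 85 mm high, beyond the rack. Origin at its underside
- rover: bystander, to be left alone: small white four-wheeled rover, 110 mm long, 66 mm high. Origin at its underside
Mind the look-alikes: they are no part of the job. Of the things like the panel, leave any that is black; of the rest the smaller one is meant. What is shaped like the rest but red is not meant.

How it is judged:
On the way, in this order (a step that is already met when the one before it is completed fails the run):
1. the panel leans against the back rest, foot on the bench, let go, while the boom is still home (contact force between panel and rest above 0.05 N and angle between panel's own z axis and vertical between 0.1 and 0.7 rad and height (world z) of panel below 0.012 m and x of panel in the frame of rest between -0.04 and 0.04 m and y of panel in the frame of rest above 0.01 m and angle between the x axis of panel and the x axis of rest, either way round below 0.3 rad and contact force between the fingers and panel below 0.05 N and linear speed of panel below 0.03 m/s and value of joint boom below 0.01 m), for 0.3 s.
2. the lock button is squeezed in and the boom drawn clear of its lock (value of joint lock_button above 0.004 m and contact force between the fingers and gauge above 1 N and value of joint boom above 0.02 m), for 0.1 s.
At the end, for the whole second after the job is handed in: Pointer within 5 mm of the rider mark, still; fingers hold the handle (over 1 N), button in 4 mm or more. Panel let go, at rest, touching the rest, tilted 6 to 40 degrees, foot on the bench at least 10 mm before it, within 40 mm of its middle, square to 17 degrees (contact force between panel and rest above 0.05 N and angle between panel's own z axis and vertical between 0.1 and 0.7 rad and height (world z) of panel below 0.012 m and x of panel in the frame of rest between -0.04 and 0.04 m and y of panel in the frame of rest above 0.01 m and angle between the x axis of panel and the x axis of rest, either way round below 0.3 rad and contact force between the fingers and panel below 0.05 N and linear speed of panel below 0.03 m/s and y of pointer in the frame of rider_mark between -0.005 and 0.005 m and value of joint lock_button above 0.004 m and contact force between the fingers and gauge above 1 N and velocity of joint boom between -0.01 and 0.01 m/s); the arm keeps its last pose, push and grip.
It fails at once if a bystander on the bench was disturbed (moved over 25 mm) (distance of any of mouse, tyre, motor, driver, battery_pack, mug, rover from where it was at the start of the episode above 0.025 m).
It also fails if it takes over 53 s, if anything falls off the work surface, if the arm or the gripper's body presses on something with over 40 N, if the wrist force passes 120 N, or if a joint passes its speed limit or range.

### The arm

A 6-joint arm with a two-finger parallel gripper is mounted at the origin on the work surface. World frame = base frame: x ahead of the robot, y to its left, z up, the work surface at z = 0. Lengths are in m, angles in rad, forces in N, time in s.
With the tool pointing down it reaches from about 0.375 to 0.9 m from the base axis. Payload 3.1 kg.
Tool frame: the origin (TCP) lies midway between the tips of the shut fingers; the grasp point (between the pads) lies 19 mm behind it; z points along the fingers, y is the direction in which the jaws open and shut (so a half turn about z gives the same grasp; the last joint's range is limited). The gripper opens to 85 mm and grips with 20 to 120 N. Pads are 22 mm wide; open, the fingers measure 114 mm over their backs; the gripper's body (76 mm by 85 mm) begins 54 mm behind the grasp point. The pads swing forward as they close: fully open they stand 13 mm farther back than shut.
Start: joints at [0.975, 0.527, 1.433, -0, 1.181, -0.178], TCP at [0.254, 0.571, 0.231] pointing down, gripper open.
Joint ranges: [-3.08, 3.08], [-0.75, 2.2], [0.22, 2.44], [-1.43, 4.57], [0, 2.65], [-2.85, 2.85]. Speed limits (rad/s): [2.79, 2.79, 3.14, 3.14, 3.14, 3.14].

### API

Orientations are given as a unit quaternion [x, y, z, w].
In Python, from station import manip gives the robot as it stands.
- The arm moves only by the tool servo_tool, never from a script. Its argument "motion" is a list of rows, each a list of 7 numbers: the shift along the tool's x, y, z in mm, then the turn, a rotation vector about the tool's x, y, z in rad, then the opening, from -1 (shut) to 1 (fully open), so that 0 is half open. In form: [[x, y, z, rx, ry, rz, hand], ...]. A call has 1 to 12 rows; each row shifts and turns the pose as measured when the row begins, along the tool's axes as they then stand; what a row does not reach is not made up. A row lasts 1/12 s, in which the tool goes at most 41.7 mm and 7.16 degrees, less where a joint would pass 70% of its speed; a pose out of reach is approached as far as the arm can. A call with a gripper value outside its range is refused whole. The fingers move at their own pace and stop on an object; "grip_force" is the grip in N (left out, the last holds). Time passes only in rows, so rows that do not move let the fingers close. It gives the time, the measured TCP pose, the force and the opening at its end, in the units of the state.
- manip.sense(): the state, without advancing time (a new reading comes with each control period).
- manip.snapshot(name): name is "scene" or "side" or "wrist"; returns a dict with "frame" (420x560x3 uint8, red, green, blue), "mtx" (3x3 intrinsics, pixels), "dist_coeffs" ([k1, k2, p1, p2, k3] as OpenCV has them; the pictures are not rectified), "world_from_camera" (4x4, takes a point from camera to world coordinates). Camera axes: x right, y up, looking along -z (the intrinsics and any distortion apply to the point x, -y, -z); pixel columns grow to the right and rows downward; lengths in m; the calibration is good to about 2 mm. A picture is of the moment at which its call begins. There is no depth.
- manip.sign_off(): hands the job in, once; it reports no verdict.
The state is a dict: "t": time; "q": joint angles; "qd": joint speeds; "tau": joint torques, N m; "tcp_pos": TCP position; "tool_rot": TCP orientation; "force": force on the tool from outside, world axes, zero at the start; "ft_torque": the same for the moment, N m; "finger_gap": opening from 0.0 (shut) to 1.0 (fully open).
Only numpy, scipy, OpenCV 4.12 (cv2) and the standard library are available. Lean on these libraries where they do the work, as an engineer would, in place of code of your own. Each camera call takes 0.05 s, during which the arm holds its last target.

## Working session

There is one attempt and no reset: what is moved stays moved. The work goes in short steps, Python scripts to look and compute and a tool call to move; the robot and the scene stay as the last step left them, time stands still between calls to the robot, and variables do not carry over. Pictures are saved under pics/ and viewed, and the job is handed in when it is done.

Besides the shell and the picture viewer there is one more tool, called after ">>>" in YAML: its name, and indented under it one key for each argument. servo_tool: Moves the arm, as the interface text tells. Its arguments: {"type":"object","properties":{"motion":{"type":"array"},"grip_force":{"type":"number"}},"required":["motion"]}

```bash
ls; mkdir -p pics; python3 - <<'E'
from station import manip
import cv2
print(manip.sense())
for n in ["scene","side","wrist"]:
    s=manip.snapshot(n); cv2.imwrite(f"pics/{n}0.png",s["frame"][:,:,::-1]); print(n,s["mtx"].tolist(),s["dist_coeffs"],s["world_from_camera"].round(4).tolist())
E
```

```text
pics
{'t': 0.0, 'q': array([ 9.74513006e-01,  5.28454217e-01,  1.43392993e+00,  1.08863954e-05,
        1.18139722e+00, -1.78496119e-01]), 'qd': array([ 1.87436201e-04, -1.69465702e-03,  2.83577847e-05,  9.01970341e-04,
       -5.32498567e-06, -1.08896871e-03]), 'tau': array([-5.72706467e-04, -4.42350233e+01, -1.78021663e+01, -2.42310425e-04,
        8.48575757e-03, -2.93422119e-06]), 'tcp_pos': array([0.25313876, 0.57064409, 0.23033218]), 'tool_rot': array([ 2.07379583e-01,  9.78259940e-01, -1.01135978e-03, -4.18077997e-04]), 'force': array([ 0.22647746, -0.32888036, -0.57769768]), 'ft_torque': array([ 0.00634216, -0.01116978, -0.07542821]), 'finger_gap': 0.99893458814594}
scene [[506.63197791678107, 0.0, 274.05022119819773], [0.0, 506.63197791678107, 210.00246270610748], [0.0, 0.0, 1.0]] [-0.00274404  0.          0.          0.          0.        ] [[-0.757, -0.5018, 0.4186, 1.1128], [0.6534, -0.5762, 0.4909, 0.6988], [-0.0052, 0.6451, 0.7641, 1.0896], [0.0, 0.0, 0.0, 1.0]]
side [[415.8715485380139, 0.0, 271.86310459340876], [0.0, 415.8715485380139, 206.4982702362896], [0.0, 0.0, 1.0]] [0.00033557 0.         0.         0.         0.        ] [[0.8879, 0.3626, -0.2831, 0.2538], [-0.46, 0.6924, -0.5559, -0.5418], [-0.0056, 0.6238, 0.7816, 0.9294], [0.0, 0.0, 0.0, 1.0]]
wrist [[318.25499884436323, 0.0, 280.9397808627204], [0.0, 318.25499884436323, 212.00439950289447], [0.0, 0.0, 1.0]] [-0.0338915  0.         0.         0.         0.       ] [[0.4065, -0.8803, -0.2447, 0.1905], [0.9136, 0.3912, 0.1107, 0.5989], [-0.0017, -0.2685, 0.9633, 0.3729], [0.0, 0.0, 0.0, 1.0]]
```

View pics/scene0.png

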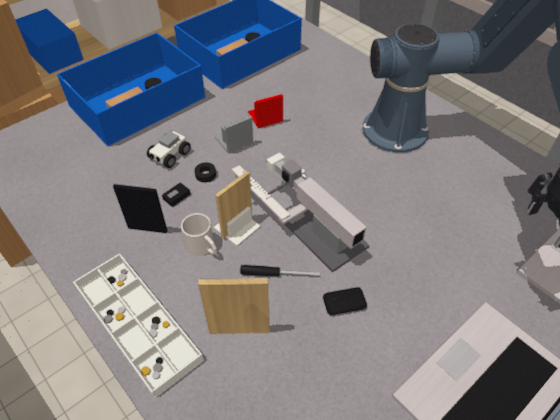

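View pics/side0.png

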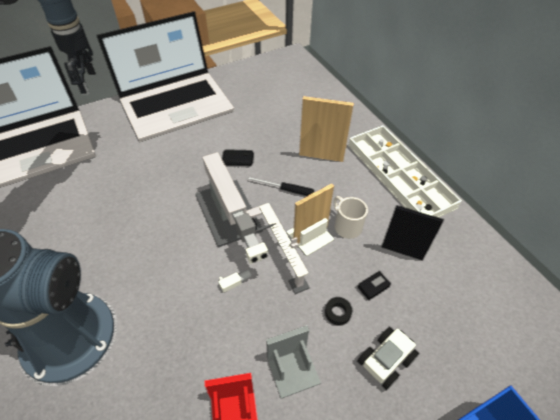

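View pics/wrist0.png

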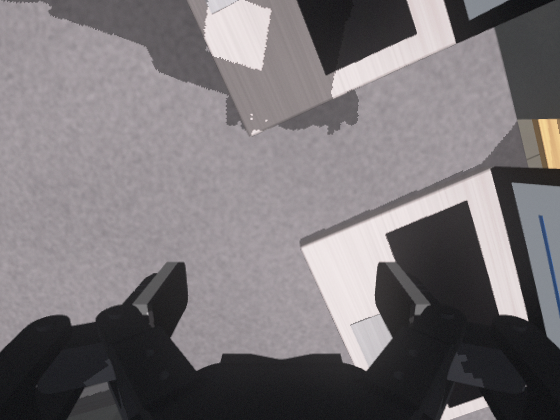

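The small plywood panel is in the white rack at scene (235,205) / side (313,215). There are two look-alikes: the big plywood panel at scene (236,306) and the black one at scene (141,208). The grey rest is at scene (236,134) / side (290,360), and its red look-alike is at scene (267,110). I'll crop in on the chosen things.

```bash
cat > h.py <<'E'
import numpy as np, cv2, glob
from station import manip
from scipy.optimize import least_squares
def save(s,f):
    np.savez(f,**{k:np.array(s[k]) for k in s})
def cam(f):
    d=np.load(f); return d
def proj(s,P):
    P=np.atleast_2d(np.array(P,float)); W=np.array(s["world_from_camera"]); 
    c=(P-W[:3,3])@W[:3,:3]; c=c*[1,-1,-1]
    return cv2.projectPoints(c.reshape(-1,1,3),np.zeros(3),np.zeros(3),np.array(s["mtx"]),np.array(s["dist_coeffs"]))[0].reshape(-1,2)
def ray(s,uv):
    n=cv2.undistortPoints(np.array(uv,float).reshape(1,1,2),np.array(s["mtx"]),np.array(s["dist_coeffs"]))[0,0]
    W=np.array(s["world_from_camera"]); return W[:3,3],W[:3,:3]@np.array([n[0],-n[1],-1])
def onz(s,uv,z):
    o,d=ray(s,uv); return o+d*(z-o[2])/d[2]
def tri(obs):
    r=least_squares(lambda p:np.concatenate([proj(s,p)[0]-uv for s,uv in obs]),[0.5,0,0.05])
    return r.x, np.sqrt(np.mean(r.fun**2))
def crop(s,x0,y0,x1,y1,k,f):
    im=np.array(s["frame"])[y0:y1,x0:x1,::-1]; cv2.imwrite(f,cv2.resize(im,None,fx=k,fy=k,interpolation=cv2.INTER_CUBIC))
E
python3 - <<'E'
from h import *
a=manip.snapshot("scene");save(a,"sc.npz");b=manip.snapshot("side");save(b,"sd.npz")
crop(a,200,80,380,270,4,"pics/c1.png"); crop(b,190,140,350,290,5,"pics/c2.png"); crop(b,190,270,350,420,5,"pics/c3.png")
E
```

```text
(no output)
```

View pics/c1.png

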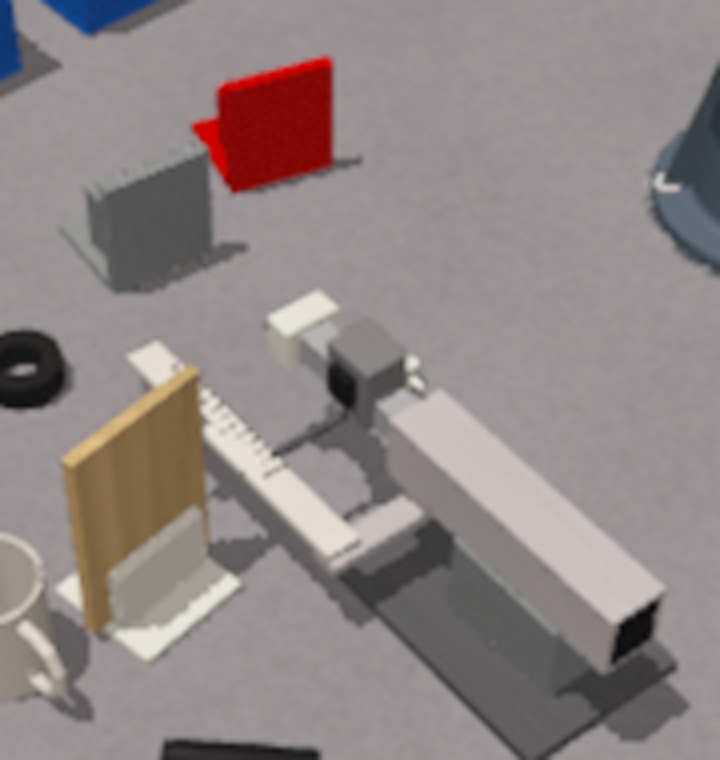

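View pics/c2.png

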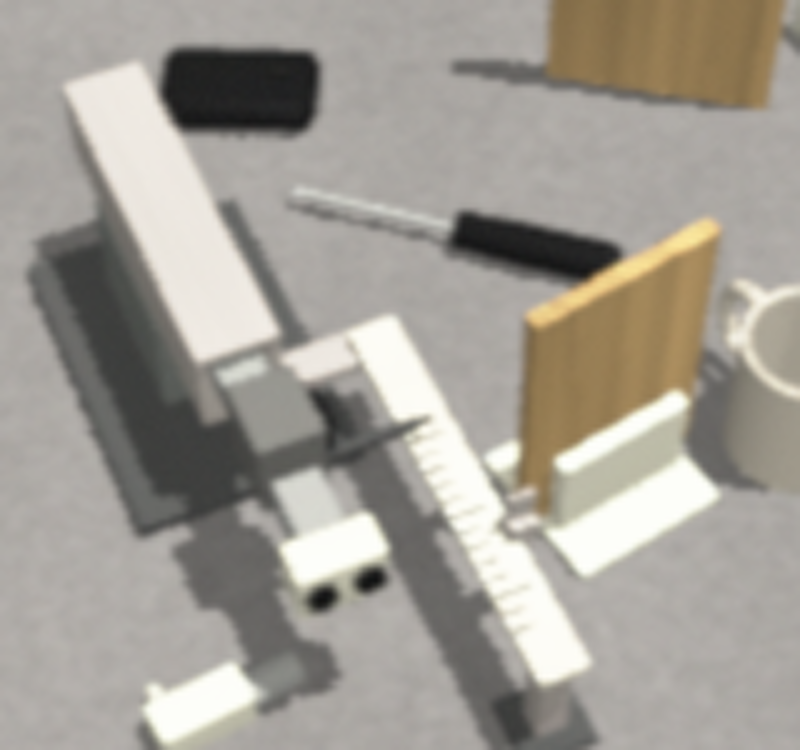

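View pics/c3.png

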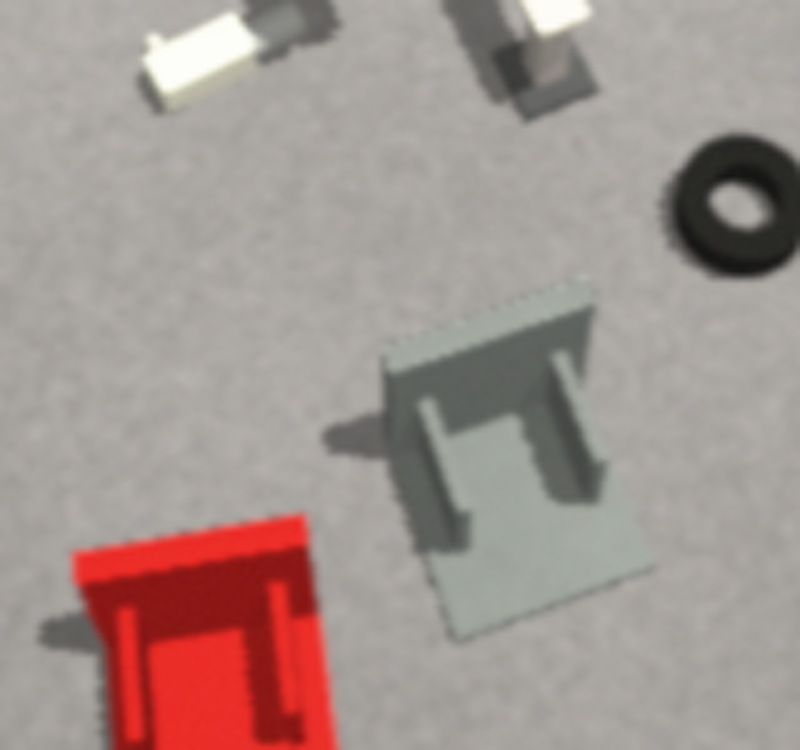

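```bash
cat > fit.py <<'E'
from h import *
a=cam("sc.npz");b=cam("sd.npz")
C1=lambda p:(a,np.array([(p[0]+.5)/4-.5+200,(p[1]+.5)/4-.5+80]))
C2=lambda p:(b,np.array([(p[0]+.5)/5-.5+190,(p[1]+.5)/5-.5+140]))
C3=lambda p:(b,np.array([(p[0]+.5)/5-.5+190,(p[1]+.5)/5-.5+270]))
def fit(name,L,x0,freez=False):
    def f(v):
        c,s=np.cos(v[2]),np.sin(v[2]); z=v[3] if freez else 0
        return np.concatenate([proj(o[0],[v[0]+c*m[0]-s*m[1],v[1]+s*m[0]+c*m[1],m[2]+z])[0]-o[1] for m,o in L])
    r=least_squares(f,x0+([0] if freez else []),loss='soft_l1'); print(name,r.x.round(4)); print(f(r.x).reshape(-1,2).round(1).tolist()); return r.x
if __name__=="__main__":
    for n,p,q in [("panelA(mug end)",(70,464),(713,222)),("panelB",(195,370),(530,320)),]:
        print(n,tri([C1(p),C2(q)]))
    print("rest top", tri([C1((103,200)),C3((590,291))]),tri([C1((208,150)),C3((386,366))]))
    m=.001
    R=[((-45,0,105),C3((385,356))),((45,0,105),C3((585,281))),((-45,-12,105),C3((388,377))),((45,-12,105),C3((595,305))),((-45,-92,4),C3((455,640))),((45,-92,4),C3((653,567))),((-45,0,0),C1((212,240))),((45,0,0),C1((115,287)))]
    for fz in (0,1):
        fit("rest",[(np.array(u)*m,o) for u,o in R],[.4,-.1,-1.],fz)
    G=[((-22,260,131),C2((65,90))),((22,260,131),C2((140,65))),((-22,50,131),C2((197,362))),((22,50,131),C2((278,330))),((22,260,131),C1((608,615))),((-22,260,131),C1((663,585))),((22,50,131),C1((390,415))),((-22,50,131),C1((440,392))),
     ((69,-150,75),C2((540,683))),((95,-150,75),C2((592,663))),((69,80,75),C2((350,345))),((95,80,75),C2((398,318))),((95,-150,75),C1((127,355))),((69,-150,75),C1((157,341))),((69,80,75),C1((360,545)))]
    for fz in (0,1):
        fit("gauge",[(np.array(u)*m,o) for u,o in G],[.45,.1,-.7],fz)
E
python3 fit.py
```

```text
panelA(mug end) (array([ 0.68722887, -0.01239   ,  0.17715313]), np.float64(0.0874189716327421))
panelB (array([ 0.57963132, -0.02448831,  0.17670654]), np.float64(0.08733993897751163))
rest top (array([ 0.47325996, -0.27010138,  0.09621175]), np.float64(0.095581578298178)) (array([ 0.38254855, -0.26014952,  0.10029057]), np.float64(0.1819229287379018))
rest [ 0.4271 -0.2615 -0.135 ]
[[-1.1, -0.9], [0.1, -0.4], [0.3, 0.4], [0.4, 0.1], [0.2, 1.3], [0.4, 0.6], [0.9, 3.1], [0.5, 2.1]]
rest [ 0.4257 -0.2635 -0.1332  0.0076]
[[-1.4, -1.1], [0.2, -0.8], [0.0, 0.3], [0.5, -0.2], [0.2, 1.6], [0.6, 0.7], [0.7, 0.8], [0.3, -0.2]]
gauge [ 0.4615  0.0066 -0.0592]
[[-0.4, -0.8], [-0.0, -0.5], [0.1, 0.5], [0.7, 1.1], [0.9, 2.0], [0.5, 0.6], [-0.4, 0.8], [0.1, -0.9], [0.6, 0.6], [0.2, 0.5], [-0.1, -2.5], [-0.7, -0.3], [-0.1, -0.1], [-0.0, -0.6], [-0.3, -2.3]]
gauge [ 4.615e-01  6.700e-03 -5.910e-02 -3.000e-04]
[[-0.3, -0.7], [-0.0, -0.4], [0.1, 0.5], [0.7, 1.1], [0.9, 2.1], [0.5, 0.7], [-0.4, 0.9], [0.1, -0.8], [0.6, 0.6], [0.2, 0.6], [-0.1, -2.5], [-0.7, -0.2], [-0.1, 0.0], [-0.0, -0.5], [-0.3, -2.2]]
```

```bash
cat > plan.py <<'E'
from h import *
from scipy.spatial.transform import Rotation as Ro
def rot(yaw,tilt=0,axis=None):
    y=np.array([np.cos(yaw),np.sin(yaw),0]);z=np.array([0,0,-1.]);x=np.cross(y,z)
    R=Ro.from_matrix(np.c_[x,y,z])
    return Ro.from_rotvec(np.array(axis)*tilt)*R if tilt else R
def plan(P,R,n,hand):
    s=manip.sense();p=s["tcp_pos"];r=Ro.from_quat(s["tool_rot"])
    rv=(r.inv()*R).as_rotvec()
    print("t",round(s["t"],2),"p",p.round(4),"F",s["force"].round(1),"gap",round(s["finger_gap"],3),"turn",rv.round(3),"dist",np.linalg.norm(np.array(P)-p).round(4))
    d=(np.array(P)-p)/n*1000
    rows=[]
    for i in range(n):
        rr=r*Ro.from_rotvec(rv*i/n); t=rr.inv().apply(d)
        rows.append([*[round(float(v),1) for v in t],*[round(float(v),4) for v in rv/n],hand])
    print("\n".join(map(str,rows)))
E
python3 - <<'E'
from fit import *
from plan import *
print(onz(b,C2((200,700))[1],.02), "motor"); print(onz(b,(338,310),.012),"tyre"); print(onz(b,(350,210),.08),"mug")
plan([.6334,-.0184,.245],rot(1.683),20,1)
E
```

```text
[ 0.38568121 -0.05066817  0.02      ] motor
[ 0.58067926 -0.23802265  0.012     ] tyre
[ 0.73562899 -0.04186114  0.08      ] mug
t 0.25 p [0.2534 0.571  0.2308] F [-0.4 -0.3 -0.7] gap 0.997 turn [-0.001 -0.    -0.53 ] dist 0.7014
[-29.3, -19.2, -0.7, -0.0, -0.0, -0.0265, 1]
[-28.8, -20.0, -0.7, -0.0, -0.0, -0.0265, 1]
[-28.3, -20.8, -0.7, -0.0, -0.0, -0.0265, 1]
[-27.7, -21.5, -0.7, -0.0, -0.0, -0.0265, 1]
[-27.1, -22.2, -0.7, -0.0, -0.0, -0.0265, 1]
[-26.5, -22.9, -0.7, -0.0, -0.0, -0.0265, 1]
[-25.9, -23.6, -0.7, -0.0, -0.0, -0.0265, 1]
[-25.3, -24.3, -0.7, -0.0, -0.0, -0.0265, 1]
[-24.6, -25.0, -0.7, -0.0, -0.0, -0.0265, 1]
[-24.0, -25.6, -0.7, -0.0, -0.0, -0.0265, 1]
[-23.3, -26.2, -0.7, -0.0, -0.0, -0.0265, 1]
[-22.6, -26.8, -0.7, -0.0, -0.0, -0.0265, 1]
[-21.8, -27.4, -0.7, -0.0, -0.0, -0.0265, 1]
[-21.1, -28.0, -0.7, -0.0, -0.0, -0.0265, 1]
[-20.4, -28.5, -0.7, -0.0, -0.0, -0.0265, 1]
[-19.6, -29.1, -0.7, -0.0, -0.0, -0.0265, 1]
[-18.8, -29.6, -0.7, -0.0, -0.0, -0.0265, 1]
[-18.0, -30.1, -0.7, -0.0, -0.0, -0.0265, 1]
[-17.2, -30.5, -0.7, -0.0, -0.0, -0.0265, 1]
[-16.4, -31.0, -0.7, -0.0, -0.0, -0.0265, 1]
```

>>> servo_tool:
  motion:
    - [-29,-19,-1,0,0,-0.0265,1]
    - [-29,-20,-1,0,0,-0.0265,1]
    - [-28,-21,-1,0,0,-0.0265,1]
    - [-28,-21.5,-1,0,0,-0.0265,1]
    - [-27,-22,-1,0,0,-0.0265,1]
    - [-26.5,-23,-1,0,0,-0.0265,1]
    - [-26,-24,-1,0,0,-0.0265,1]
    - [-25,-24,-1,0,0,-0.0265,1]
    - [-25,-25,-1,0,0,-0.0265,1]
    - [-24,-26,-1,0,0,-0.0265,1]
    - [-23,-26,-1,0,0,-0.0265,1]
    - [-23,-27,-1,0,0,-0.0265,1]

```text
t: 1.25
tcp_pos: [0.4898, 0.2114, 0.2414]
tool_rot: [0.035, 0.999, 0.002, -0.0]
force: [0.5, 0.4, -0.2]
finger_gap: 1.002
```

```bash
python3 - <<'E'
from plan import *
plan([.6334,-.0184,.245],rot(1.683),10,1)
E
```

```text
t 1.25 p [0.4898 0.2114 0.2414] F [ 0.5  0.4 -0.2] gap 1.002 turn [ 0.004 -0.001 -0.182] dist 0.271
[-15.9, -21.9, -0.5, 0.0004, -0.0001, -0.0182, 1]
[-15.5, -22.2, -0.4, 0.0004, -0.0001, -0.0182, 1]
[-15.1, -22.5, -0.4, 0.0004, -0.0001, -0.0182, 1]
[-14.7, -22.8, -0.4, 0.0004, -0.0001, -0.0182, 1]
[-14.3, -23.0, -0.4, 0.0004, -0.0001, -0.0182, 1]
[-13.9, -23.3, -0.4, 0.0004, -0.0001, -0.0182, 1]
[-13.4, -23.5, -0.4, 0.0004, -0.0001, -0.0182, 1]
[-13.0, -23.8, -0.4, 0.0004, -0.0001, -0.0182, 1]
[-12.6, -24.0, -0.4, 0.0004, -0.0001, -0.0182, 1]
[-12.1, -24.2, -0.4, 0.0004, -0.0001, -0.0182, 1]
```

Tracking is good. I'll stop about 40 mm short so the wrist camera can see the panel top.

>>> servo_tool:
  motion:
    - [-16,-22,0,0,0,-0.018,1]
    - [-15.5,-22,0,0,0,-0.018,1]
    - [-15,-22.5,0,0,0,-0.018,1]
    - [-15,-23,0,0,0,-0.018,1]
    - [-14,-23,0,0,0,-0.018,1]
    - [-14,-23,0,0,0,-0.018,1]
    - [-13,-23.5,0,0,0,-0.018,1]
    - [-13,-24,0,0,0,-0.018,1]
    - [-12.6,-24,0,0,0,-0.018,1]
    - [-12,-24,0,0,0,-0.018,1]

```text
t: 2.08
tcp_pos: [0.64, -0.0335, 0.2406]
tool_rot: [-0.058, 0.998, 0.002, 0.0]
force: [0.6, -0.1, -0.2]
finger_gap: 1.0
```

```bash
python3 - <<'E'
from plan import *
w=manip.snapshot("wrist"); save(w,"w1.npz"); cv2.imwrite("pics/w1.png",w["frame"][:,:,::-1])
print(proj(w,[[.6872,-.0124,.177],[.5796,-.0245,.177]]))
plan([.6334,-.0184,.14],rot(1.683),6,1)
E
```

```text
[[301.56351784 292.1177811 ]
 [304.95869035 139.04755938]]
t 2.13 p [ 0.6437 -0.039   0.2407] F [ 3.3 -2.9  1.3] gap 0.999 turn [-0.001  0.005  0.   ] dist 0.1033
[1.4, 3.6, 16.8, -0.0002, 0.0008, 0.0001, 1]
[1.4, 3.6, 16.8, -0.0002, 0.0008, 0.0001, 1]
[1.4, 3.6, 16.8, -0.0002, 0.0008, 0.0001, 1]
[1.4, 3.6, 16.8, -0.0002, 0.0008, 0.0001, 1]
[1.3, 3.6, 16.8, -0.0002, 0.0008, 0.0001, 1]
[1.3, 3.6, 16.8, -0.0002, 0.0008, 0.0001, 1]
```

View pics/w1.png

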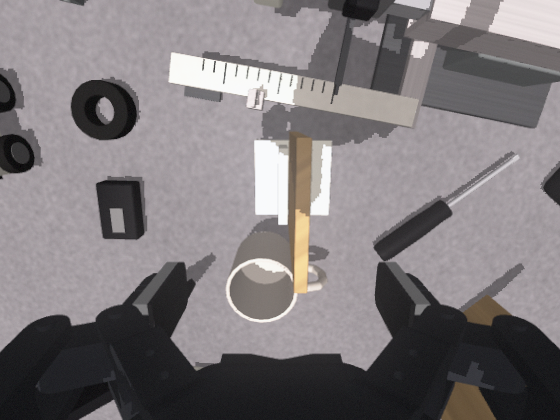

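The panel top edge runs from (300,292) to (299,137) in the wrist picture, 2–6 px from the prediction. The rider is at (256,97). Descending.

>>> servo_tool:
  motion:
    - [1.5,3.5,0,0,0.003,0,1]
    - [1.5,3.5,15,0,0,0,1]
    - [1.5,3.5,17,0,0,0,1]
    - [1.5,3.5,17,0,0,0,1]
    - [1.5,3.5,17,0,0,0,1]
    - [1.5,3.5,17,0,0,0,1]
    - [0,0,15,0,0,0,1]

```text
t: 2.72
tcp_pos: [0.6347, -0.0192, 0.1429]
tool_rot: [-0.054, 0.999, -0.001, 0.005]
force: [-0.5, 0.4, -0.2]
finger_gap: 1.004
```

```bash
python3 - <<'E'
from plan import *
w=manip.snapshot("wrist"); save(w,"w2.npz"); cv2.imwrite("pics/w2.png",w["frame"][:,:,::-1])
print(proj(w,[[.6872,-.0124,.177],[.5796,-.0245,.177]]))
plan([.6334,-.0184,.14],rot(1.683),2,1)
E
```

```text
[[282.59063114 412.94306645]
 [281.38713918 165.01694036]]
t 2.77 p [ 0.6328 -0.0189  0.1397] F [-0.7  0.2 -1.6] gap 0.999 turn [-0.002  0.004 -0.005] dist 0.0009
[-0.3, 0.2, -0.2, -0.0008, 0.0022, -0.0023, 1]
[-0.3, 0.2, -0.2, -0.0008, 0.0022, -0.0023, 1]
```

View pics/w2.png

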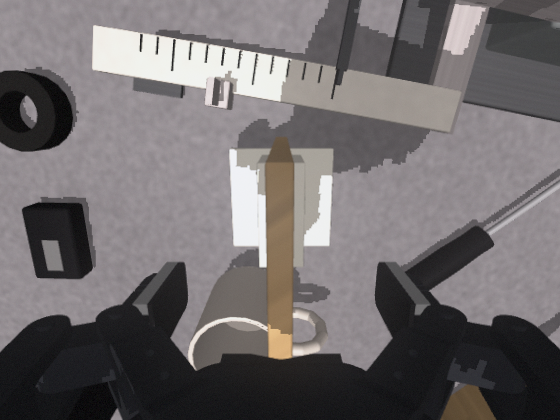

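The panel sits midway between the fingers, with its top at u≈281. Closing.

>>> servo_tool:
  motion:
    - [0,0,0,0,0,0,-1]
    - [0,0,0,0,0,0,-1]
    - [0,0,0,0,0,0,-1]
    - [0,0,0,0,0,0,-1]
    - [0,0,0,0,0,0,-1]
    - [0,0,0,0,0,0,-1]
    - [0,0,0,0,0,0,-1]
    - [0,0,0,0,0,0,-1]
    - [0,0,0,0,0,0,-1]
    - [0,0,0,0,0,0,-1]
  grip_force: 40

```text
t: 3.6
tcp_pos: [0.6333, -0.0173, 0.1434]
tool_rot: [-0.054, 0.999, -0.001, 0.004]
force: [0.3, 0.1, -1.1]
finger_gap: 0.108
```

>>> servo_tool:
  motion:
    - [0,0,-15,0,0,0,-1]
    - [0,0,-20,0,0,0,-1]
    - [0,0,-20,0,0,0,-1]
    - [0,0,-20,0,0,0,-1]
    - [0,0,-20,0,0,0,-1]
    - [0,0,-20,0,0,0,-1]
    - [0,0,-20,0,0,0,-1]
    - [0,0,-15,0,0,0,-1]
    - [0,0,0,0,0,0,-1]

```text
t: 4.35
tcp_pos: [0.6298, -0.0177, 0.2957]
tool_rot: [-0.054, 0.999, -0.0, -0.001]
force: [-0.1, 0.1, -0.2]
finger_gap: 0.112
```

```bash
python3 - <<'E'
from plan import *
for n in ["scene","side"]:
    s=manip.snapshot(n); save(s,n+"L.npz"); 
    c=proj(s,[.634,-.018,.24])[0].astype(int); crop(s,max(c[0]-90,0),max(c[1]-80,0),c[0]+90,c[1]+80,3,f"pics/{n}L.png"); print(max(c[0]-90,0),max(c[1]-80,0))
plan([.6334,-.0184,.293],rot(1.683),1,-1)
E
```

```text
141 85
226 95
t 4.45 p [ 0.6281 -0.0174  0.2924] F [ 0.6 -0.6 -1.4] gap 0.116 turn [ 0.001 -0.008 -0.004] dist 0.0054
[-5.1, -1.6, -0.6, 0.001, -0.0077, -0.0039, -1]
```

View pics/sceneL.png

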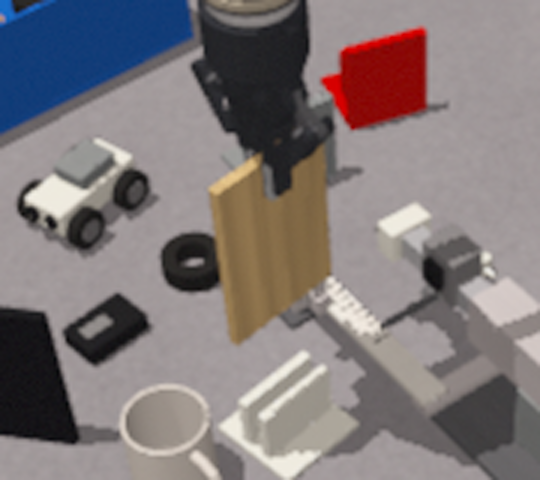

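View pics/sideL.png

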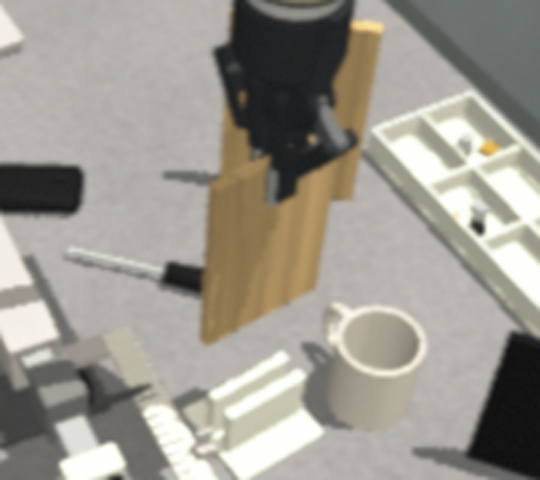

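```bash
cat > tgt.py <<'E'
from plan import *
O=np.array([.4265,-.262,0]);yr=-.134
n=np.array([-np.sin(yr),np.cos(yr),0]);e=np.array([np.cos(yr),np.sin(yr),0]);Z=np.array([0,0,1.])
def target(t=.25,extra=0,h=0,L=.133):
    zp=np.cos(t)*Z-np.sin(t)*n;yp=np.cos(t)*n+np.sin(t)*Z
    o=O+n*(.105*np.tan(t)+extra)+yp*.005+Z*h
    return o+zp*L, rot(np.pi/2+yr,t,e)
E
python3 - <<'E'
from tgt import *
P,R=target(extra=.015); print(P)
P[2]=.293; plan(P,R,12,-1)
E
```

```text
[ 0.42833709 -0.24837253  0.13010237]
t 4.45 p [ 0.6281 -0.0174  0.2924] F [ 0.6 -0.6 -1.4] gap 0.116 turn [-0.249 -0.038  0.24 ] dist 0.3054
[18.6, -17.3, 0.1, -0.0207, -0.0032, 0.02, -1]
[18.3, -17.7, -0.3, -0.0207, -0.0032, 0.02, -1]
[17.9, -18.1, -0.8, -0.0207, -0.0032, 0.02, -1]
[17.6, -18.4, -1.2, -0.0207, -0.0032, 0.02, -1]
[17.2, -18.7, -1.6, -0.0207, -0.0032, 0.02, -1]
[16.8, -19.0, -2.1, -0.0207, -0.0032, 0.02, -1]
[16.4, -19.3, -2.5, -0.0207, -0.0032, 0.02, -1]
[16.0, -19.6, -3.0, -0.0207, -0.0032, 0.02, -1]
[15.6, -19.8, -3.5, -0.0207, -0.0032, 0.02, -1]
[15.2, -20.0, -3.9, -0.0207, -0.0032, 0.02, -1]
[14.8, -20.3, -4.4, -0.0207, -0.0032, 0.02, -1]
[14.4, -20.4, -4.8, -0.0207, -0.0032, 0.02, -1]
```

>>> servo_tool:
  motion:
    - [18.5,-17.5,0,-0.0207,-0.0032,0.02,-1]
    - [18.5,-17.5,0,-0.0207,-0.0032,0.02,-1]
    - [18,-18,-1,-0.0207,-0.0032,0.02,-1]
    - [17.5,-18.5,-1,-0.0207,-0.0032,0.02,-1]
    - [17,-18.5,-1.5,-0.0207,-0.0032,0.02,-1]
    - [17,-19,-2,-0.0207,-0.0032,0.02,-1]
    - [16.5,-19,-2.5,-0.0207,-0.0032,0.02,-1]
    - [16,-19.5,-3,-0.0207,-0.0032,0.02,-1]
    - [15.5,-20,-3.5,-0.0207,-0.0032,0.02,-1]
    - [15,-20,-4,-0.0207,-0.0032,0.02,-1]
    - [15,-20,-4.5,-0.0207,-0.0032,0.02,-1]
    - [14.5,-20.5,-5,-0.0207,-0.0032,0.02,-1]

```text
t: 5.45
tcp_pos: [0.4118, -0.2449, 0.2709]
tool_rot: [0.069, 0.988, 0.139, -0.007]
force: [0.0, -0.5, -1.4]
finger_gap: 0.112
```

>>> servo_tool:
  motion:
    - [0,0,0,0,0,0,-1]
    - [0,0,0,0,0,0,-1]

```text
t: 5.62
tcp_pos: [0.4076, -0.2487, 0.2674]
tool_rot: [0.073, 0.987, 0.141, -0.009]
force: [0.7, 0.7, -1.2]
finger_gap: 0.11
```

```bash
python3 - <<'E'
from tgt import *
P,R=target(extra=.015)
P[2]=.153; plan(P,R,8,-1)
w=manip.snapshot("wrist"); save(w,"w3.npz"); cv2.imwrite("pics/w3.png",w["frame"][:,:,::-1])
pts=[O+e*s*.045+n*k+Z*.105 for s in(-1,1) for k in (0,-.012)]
print(proj(w,pts).round(1).tolist())
E
```

```text
t 5.62 p [ 0.4076 -0.2487  0.2674] F [ 0.7  0.7 -1.2] gap 0.11 turn [ 0.03  -0.035 -0.019] dist 0.1163
[-3.1, -3.5, 13.8, 0.0038, -0.0044, -0.0024, -1]
[-3.0, -3.5, 13.8, 0.0038, -0.0044, -0.0024, -1]
[-3.0, -3.4, 13.8, 0.0038, -0.0044, -0.0024, -1]
[-2.9, -3.4, 13.8, 0.0038, -0.0044, -0.0024, -1]
[-2.8, -3.4, 13.9, 0.0038, -0.0044, -0.0024, -1]
[-2.8, -3.3, 13.9, 0.0038, -0.0044, -0.0024, -1]
[-2.7, -3.3, 13.9, 0.0038, -0.0044, -0.0024, -1]
[-2.6, -3.2, 13.9, 0.0038, -0.0044, -0.0024, -1]
[[221.5, 179.1], [208.5, 179.9], [227.3, 268.1], [215.2, 269.7]]
```

View pics/w3.png

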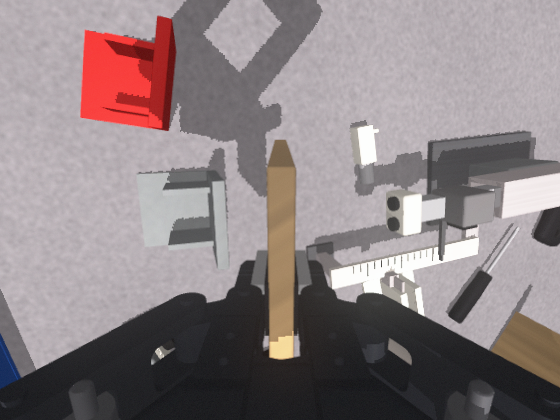

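```bash
python3 - <<'E'
from tgt import *
w=cam("w3.npz"); im=np.array(w["frame"])[:,:,::-1].copy()
k=5; im=cv2.resize(im[150:290,130:290],None,fx=k,fy=k,interpolation=cv2.INTER_CUBIC)
pts=[O+e*s*.045+n*q+Z*h for s in(-1,1) for q,h in ((0,.105),(-.012,.105),(0,0),(-.092,.004))]
for p in proj(w,pts): cv2.circle(im,tuple(((p-[130,150]+.5)*k).astype(int)),4,(0,255,0),1)
cv2.imwrite("pics/w3c.png",im)
E
```

```text
(no output)
```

View pics/w3c.png

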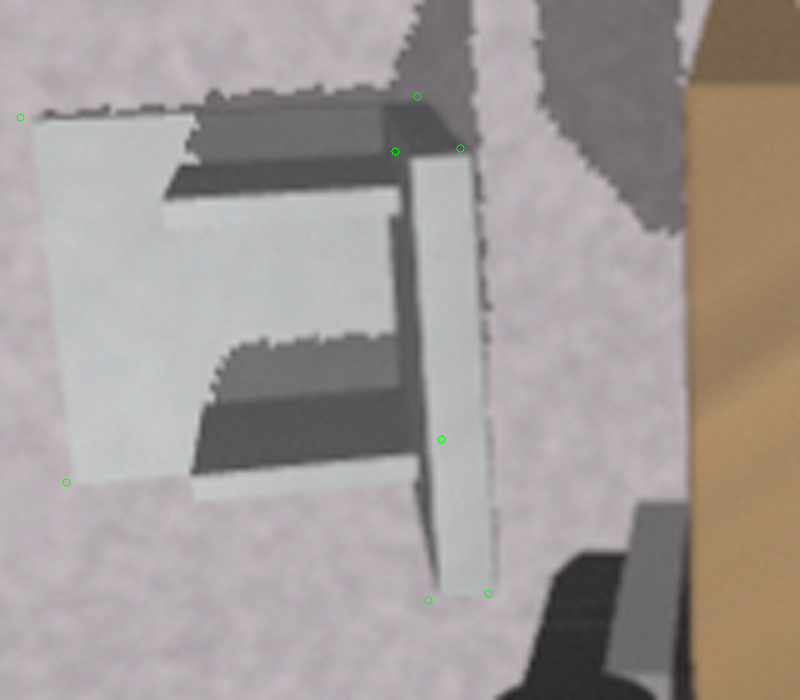

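>>> servo_tool:
  motion:
    - [-3,-3,10,0.006,-0.007,-0.004,-1]
    - [-3,-3.5,14,0.006,-0.007,-0.004,-1]
    - [-3,-3.5,14,0.006,-0.007,-0.004,-1]
    - [-3,-3.5,14,0.006,-0.007,-0.004,-1]
    - [-3,-3.5,14,0.006,-0.007,-0.004,-1]
    - [-3,-3.5,14,0,0,0,-1]
    - [-3,-3.5,14,0,0,0,-1]
    - [0,0,0,0,0,0,-1]

```text
t: 6.33
tcp_pos: [0.4311, -0.2409, 0.1628]
tool_rot: [0.059, 0.99, 0.125, 0.007]
force: [1.0, -0.3, -1.2]
finger_gap: 0.114
```

```bash
sed -i 's/-.262,0/-.2605,0/' tgt.py; python3 - <<'E'
from tgt import *
P,R=target(extra=.015,h=.001)
plan(P,R,4,-1)
E
```

```text
t 6.33 p [ 0.4311 -0.2409  0.1628] F [ 1.  -0.3 -1.2] gap 0.114 turn [ 0.001 -0.005  0.014] dist 0.0324
[0.5, -3.5, 7.3, 0.0003, -0.0012, 0.0035, -1]
[0.5, -3.5, 7.3, 0.0003, -0.0012, 0.0035, -1]
[0.5, -3.5, 7.3, 0.0003, -0.0012, 0.0035, -1]
[0.5, -3.5, 7.3, 0.0003, -0.0012, 0.0035, -1]
```

>>> servo_tool:
  motion:
    - [0.5,-3.5,7,0,0,0.0035,-1]
    - [0.5,-3.5,7,0,0,0.0035,-1]
    - [0.5,-3.5,7,0,0,0.0035,-1]
    - [0.5,-2,5,0,0,0.0035,-1]
    - [0,0,0,0,0,0,-1]

```text
t: 6.75
tcp_pos: [0.4294, -0.2443, 0.1325]
tool_rot: [0.064, 0.99, 0.125, 0.006]
force: [-0.3, -0.0, -1.0]
finger_gap: 0.11
```

```bash
python3 - <<'E'
from tgt import *
P,R=target(extra=.0,h=.001)
plan(P,R,4,-1)
for nme in ["side","scene"]:
    s=manip.snapshot(nme); c=proj(s,O+[0,0,.06])[0].astype(int); crop(s,c[0]-70,max(c[1]-70,0),c[0]+70,min(c[1]+60,420),4,f"pics/{nme}P.png")
E
```

```text
t 6.75 p [ 0.4294 -0.2443  0.1325] F [-0.3 -0.  -1. ] gap 0.11 turn [ 0.001 -0.006  0.004] dist 0.0178
[0.2, -4.4, -0.8, 0.0003, -0.0015, 0.001, -1]
[0.2, -4.4, -0.8, 0.0003, -0.0015, 0.001, -1]
[0.2, -4.4, -0.8, 0.0003, -0.0015, 0.001, -1]
[0.2, -4.4, -0.8, 0.0003, -0.0015, 0.001, -1]
```

View pics/sceneP.png

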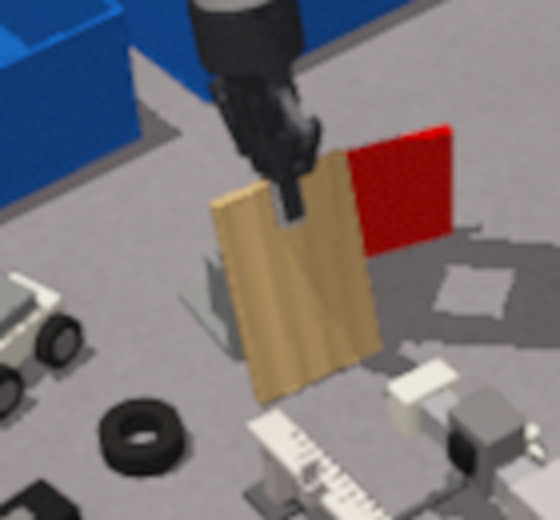

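View pics/sideP.png

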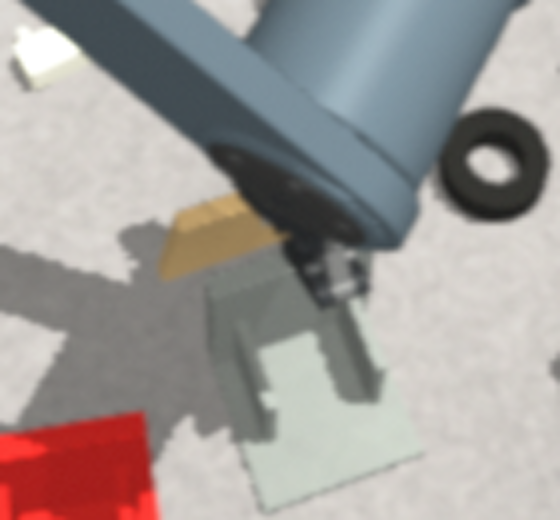

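>>> servo_tool:
  motion:
    - [0,-4,-0.8,0,-0.0015,0,-1]
    - [0,-4,-0.8,0,-0.0015,0,-1]
    - [0,-4,-0.8,0,-0.0015,0,-1]
    - [0,-2,0,0,0,0,-1]
    - [0,0,0,0,0,0,-1]

```text
t: 7.27
tcp_pos: [0.4285, -0.2618, 0.1337]
tool_rot: [0.065, 0.99, 0.123, 0.01]
force: [0.3, 0.2, -1.5]
finger_gap: 0.113
```

```bash
python3 - <<'E'
from tgt import *
P,R=target(extra=.0,h=.000)
plan(P,R,2,-1)
E
```

```text
t 7.27 p [ 0.4285 -0.2618  0.1337] F [ 0.3  0.2 -1.5] gap 0.113 turn [-0.003  0.004  0.004] dist 0.0042
[1.1, -0.6, 1.7, -0.0014, 0.0018, 0.0021, -1]
[1.1, -0.6, 1.7, -0.0014, 0.0018, 0.0021, -1]
```

>>> servo_tool:
  motion:
    - [1,-0.5,2,0,0,0,-1]
    - [1,-0.5,1.5,0,0,0,-1]
    - [0,0,0,0,0,0,-1]

```text
t: 7.52
tcp_pos: [0.4273, -0.2613, 0.1315]
tool_rot: [0.066, 0.99, 0.124, 0.012]
force: [-0.2, 0.4, -1.1]
finger_gap: 0.113
```

>>> servo_tool:
  motion:
    - [0,-2,0,0,0,0,-1]
    - [0,0,0,0,0,0,-1]

```text
t: 7.68
tcp_pos: [0.4271, -0.2614, 0.1313]
tool_rot: [0.066, 0.99, 0.126, 0.012]
force: [0.1, 0.3, 0.2]
finger_gap: 0.107
```

>>> servo_tool:
  motion:
    - [0,-2.5,0,0,0,0,-1]
    - [0,0,1.5,0,0,0,-1]
    - [0,0,0,0,0,0,-1]

```text
t: 7.93
tcp_pos: [0.4272, -0.2616, 0.1312]
tool_rot: [0.067, 0.989, 0.128, 0.012]
force: [0.0, 3.1, -2.2]
finger_gap: 0.114
```

```bash
python3 - <<'E'
from tgt import *
P,R=target(extra=.0,h=.000)
plan(P,R,2,-1)
s=manip.snapshot("scene"); c=proj(s,O+[0,0,.06])[0].astype(int); crop(s,c[0]-60,max(c[1]-60,0),c[0]+60,min(c[1]+50,420),6,f"pics/sceneP2.png")
w=manip.snapshot("wrist"); cv2.imwrite("pics/w4.png",w["frame"][:,:,::-1])
E
```

```text
t 7.93 p [ 0.4272 -0.2616  0.1312] F [ 0.   3.1 -2.2] gap 0.114 turn [0.009 0.007 0.   ] dist 0.0014
[0.4, -0.3, 0.5, 0.0044, 0.0033, 0.0001, -1]
[0.4, -0.3, 0.5, 0.0044, 0.0033, 0.0001, -1]
```

View pics/sceneP2.png

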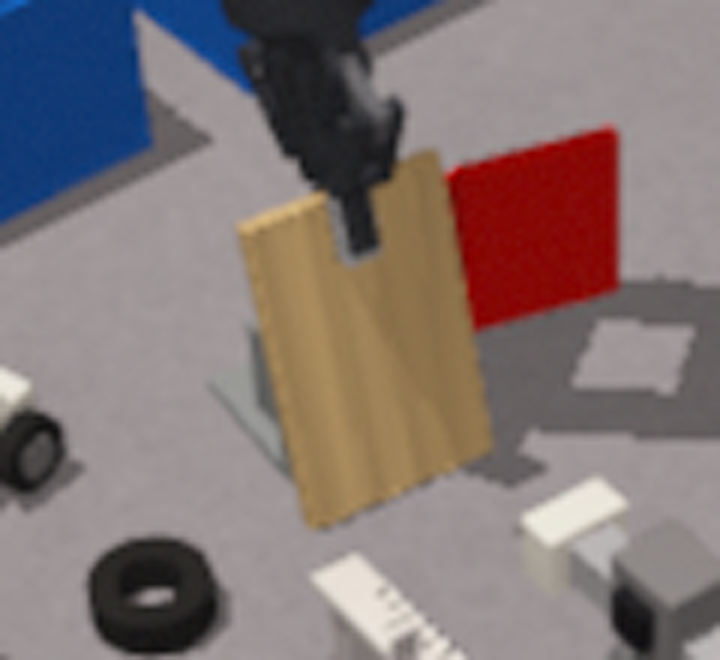

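View pics/w4.png

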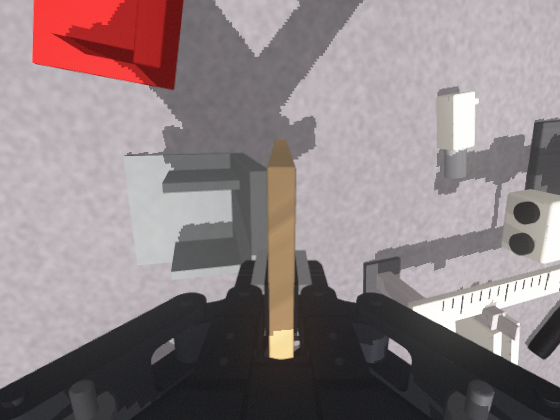

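A 3 N contact with the rest is felt and the panel sits square against it. Releasing with half opening.

>>> servo_tool:
  motion:
    - [0,0,1,0,0,0,-1]
    - [0,0,0,0,0,0,-0.5]
    - [0,0,0,0,0,0,0]
    - [0,0,0,0,0,0,0]
    - [0,0,0,0,0,0,0]
    - [0,0,0,0,0,0,0]
    - [0,0,0,0,0,0,0]

```text
t: 8.62
tcp_pos: [0.4271, -0.2646, 0.1296]
tool_rot: [0.066, 0.99, 0.125, 0.012]
force: [-0.5, -1.3, -0.3]
finger_gap: 0.504
```

```bash
python3 - <<'E'
from tgt import *
s=manip.snapshot("scene"); c=proj(s,O+[0,0,.06])[0].astype(int); crop(s,c[0]-60,max(c[1]-60,0),c[0]+60,min(c[1]+50,420),6,f"pics/sceneP3.png")
w=manip.snapshot("wrist"); cv2.imwrite("pics/w5.png",w["frame"][:,:,::-1])
E
```

```text
(no output)
```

View pics/sceneP3.png

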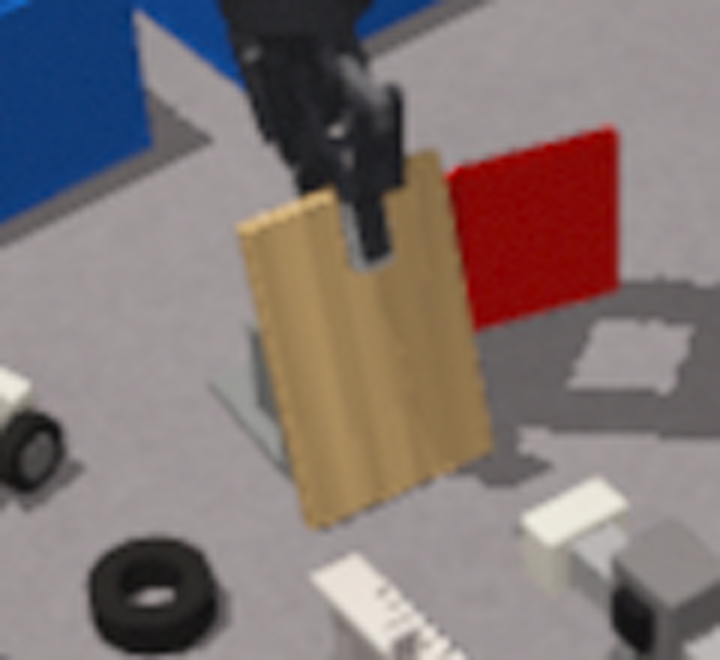

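View pics/w5.png

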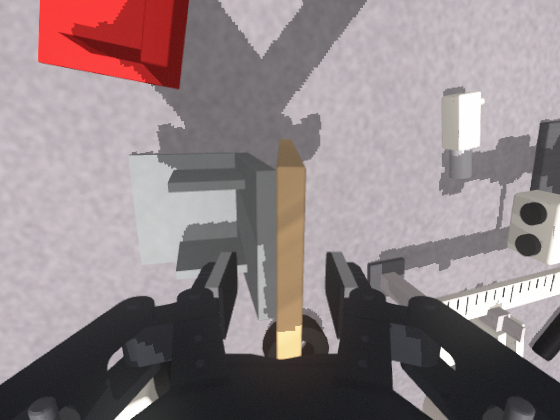

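The panel stays put with fingers clear on both sides. Retracting along the tool axis.

>>> servo_tool:
  motion:
    - [0,0,-8,0,0,0,0]
    - [0,0,-12,0,0,0,0]
    - [0,0,-16,0,0,0,0]
    - [0,0,-20,0,0,0,0]
    - [0,0,-25,0,0,0,0]
    - [0,0,-25,0,0,0,0]
    - [0,0,-10,0,0,0,0.5]

```text
t: 9.3
tcp_pos: [0.4204, -0.2923, 0.2462]
tool_rot: [0.066, 0.989, 0.129, 0.008]
force: [0.2, -1.3, 0.1]
finger_gap: 0.624
```

```bash
python3 - <<'E'
from tgt import *
s=manip.snapshot("scene"); c=proj(s,O+[0,0,.06])[0].astype(int); save(s,"scP4.npz"); print(c); crop(s,c[0]-60,max(c[1]-60,0),c[0]+60,min(c[1]+50,420),6,f"pics/sceneP4.png")
G=np.array([.4615,.0066,0]); 
plan([.4615,.0066,.215],rot(-.059),18,1)
E
```

```text
[240 133]
t 9.35 p [ 0.4209 -0.2932  0.2471] F [-0.1 -0.5  0.4] gap 0.712 turn [ 0.208 -0.19   1.489] dist 0.3042
[-0.0, 15.8, 6.0, 0.0115, -0.0106, 0.0827, 1]
[1.3, 15.8, 5.8, 0.0115, -0.0106, 0.0827, 1]
[2.7, 15.7, 5.6, 0.0115, -0.0106, 0.0827, 1]
[4.1, 15.5, 5.4, 0.0115, -0.0106, 0.0827, 1]
[5.4, 15.2, 5.2, 0.0115, -0.0106, 0.0827, 1]
[6.7, 14.7, 4.9, 0.0115, -0.0106, 0.0827, 1]
[7.9, 14.2, 4.7, 0.0115, -0.0106, 0.0827, 1]
[9.1, 13.5, 4.4, 0.0115, -0.0106, 0.0827, 1]
[10.2, 12.8, 4.2, 0.0115, -0.0106, 0.0827, 1]
[11.3, 11.9, 3.9, 0.0115, -0.0106, 0.0827, 1]
[12.3, 11.0, 3.7, 0.0115, -0.0106, 0.0827, 1]
[13.2, 10.0, 3.4, 0.0115, -0.0106, 0.0827, 1]
[14.0, 8.9, 3.1, 0.0115, -0.0106, 0.0827, 1]
[14.7, 7.7, 2.9, 0.0115, -0.0106, 0.0827, 1]
[15.4, 6.5, 2.7, 0.0115, -0.0106, 0.0827, 1]
[15.9, 5.3, 2.4, 0.0115, -0.0106, 0.0827, 1]
[16.3, 4.0, 2.2, 0.0115, -0.0106, 0.0827, 1]
[16.6, 2.6, 2.0, 0.0115, -0.0106, 0.0827, 1]
```

View pics/sceneP4.png

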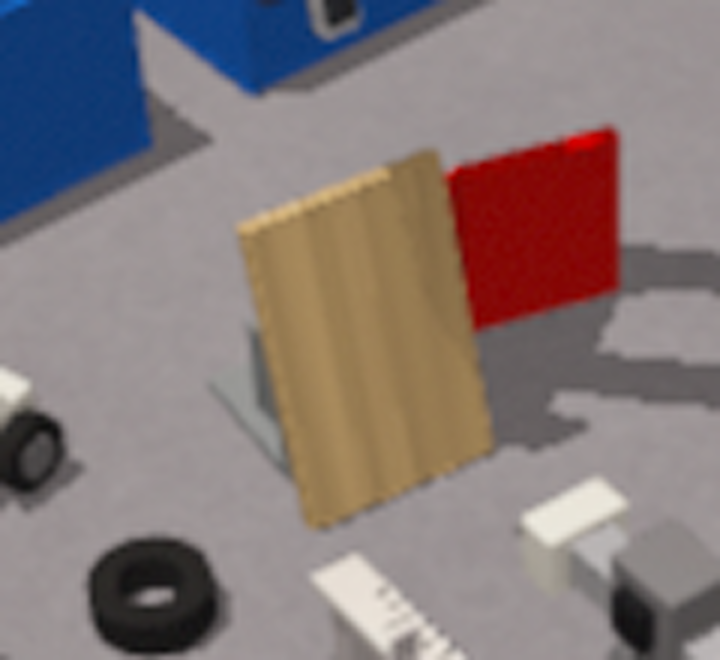

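>>> servo_tool:
  motion:
    - [0,16,4,0.0115,-0.0106,0.083,1]
    - [1.5,16,4,0.0115,-0.0106,0.083,1]
    - [2.5,15.5,4,0.0115,-0.0106,0.083,1]
    - [4,15.5,4,0.0115,-0.0106,0.083,1]
    - [5.5,15,4,0.0115,-0.0106,0.083,1]
    - [6.5,15,4,0.0115,-0.0106,0.083,1]
    - [8,14,4,0.0115,-0.0106,0.083,1]
    - [9,13.5,4,0.0115,-0.0106,0.083,1]
    - [10,13,4,0.0115,-0.0106,0.083,1]
    - [11,12,4,0.0115,-0.0106,0.083,1]
    - [12,11,3.5,0.0115,-0.0106,0.083,1]
    - [13,10,3.5,0.0115,-0.0106,0.083,1]

```text
t: 10.35
tcp_pos: [0.4513, -0.0927, 0.2341]
tool_rot: [0.562, 0.826, 0.041, 0.005]
force: [0.6, 1.1, -0.4]
finger_gap: 0.995
```

```bash
python3 - <<'E'
from tgt import *
plan([.4615,.0066,.20],rot(-.059),8,1)
E
```

```text
t 10.35 p [ 0.4513 -0.0927  0.2341] F [ 0.6  1.1 -0.4] gap 0.995 turn [ 0.064 -0.053  0.435] dist 0.1055
[10.9, 5.4, 5.1, 0.008, -0.0066, 0.0544, 1]
[11.2, 4.8, 5.0, 0.008, -0.0066, 0.0544, 1]
[11.5, 4.3, 4.9, 0.008, -0.0066, 0.0544, 1]
[11.7, 3.7, 4.8, 0.008, -0.0066, 0.0544, 1]
[12.0, 3.1, 4.6, 0.008, -0.0066, 0.0544, 1]
[12.1, 2.4, 4.5, 0.008, -0.0066, 0.0544, 1]
[12.3, 1.8, 4.4, 0.008, -0.0066, 0.0544, 1]
[12.4, 1.2, 4.4, 0.008, -0.0066, 0.0544, 1]
```

>>> servo_tool:
  motion:
    - [11,5.5,5,0.008,-0.0066,0.054,1]
    - [11,5,5,0.008,-0.0066,0.054,1]
    - [11.5,4,5,0.008,-0.0066,0.054,1]
    - [11.5,3.5,5,0.008,-0.0066,0.054,1]
    - [12,3,4.5,0.008,-0.0066,0.054,1]
    - [12,2.5,4.5,0.008,-0.0066,0.054,1]
    - [12,2,4.5,0.008,-0.0066,0.054,1]
    - [12,1,4,0.008,-0.0066,0.054,1]
    - [0,0,0,0,0,0,1]

```text
t: 11.1
tcp_pos: [0.4576, 0.0157, 0.1968]
tool_rot: [0.733, 0.68, -0.004, -0.003]
force: [1.2, -0.2, -0.6]
finger_gap: 1.0
```

```bash
python3 - <<'E'
from tgt import *
plan([.4615,.0066,.102],rot(-.059),8,1)
w=manip.snapshot("wrist"); save(w,"w6.npz"); cv2.imwrite("pics/w6.png",w["frame"][:,:,::-1])
g=np.array([.4615,.0066]);c,s=np.cos(-.059),np.sin(-.059)
H=lambda x,y,z:[g[0]+c*x-s*y,g[1]+s*x+c*y,z]
print(proj(w,[H(x,y,.145) for x in(-.018,.018) for y in (-.022,.022)]).round(1).tolist())
E
```

```text
t 11.1 p [0.4576 0.0157 0.1968] F [ 1.2 -0.2 -0.6] gap 1.0 turn [-0.01   0.001 -0.016] dist 0.0953
[-1.1, 0.7, 11.8, -0.0012, 0.0002, -0.0021, 1]
[-1.1, 0.7, 11.8, -0.0012, 0.0002, -0.0021, 1]
[-1.1, 0.6, 11.8, -0.0012, 0.0002, -0.0021, 1]
[-1.1, 0.6, 11.8, -0.0012, 0.0002, -0.0021, 1]
[-1.1, 0.6, 11.8, -0.0012, 0.0002, -0.0021, 1]
[-1.1, 0.6, 11.8, -0.0012, 0.0002, -0.0021, 1]
[-1.1, 0.6, 11.8, -0.0012, 0.0002, -0.0021, 1]
[-1.1, 0.6, 11.8, -0.0012, 0.0002, -0.0021, 1]
[[263.2, 276.6], [260.9, 213.8], [316.7, 276.0], [317.7, 213.0]]
```

View pics/w6.png

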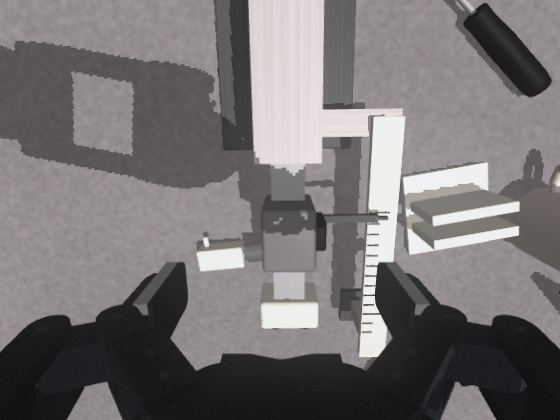

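```bash
python3 - <<'E'
from tgt import *
g=np.array([.4615,.0066]);c,s=np.cos(-.059),np.sin(-.059)
H=lambda x,y,z:[g[0]+c*x-s*y,g[1]+s*x+c*y,z]
w=cam("w2.npz"); im=np.array(w["frame"])[:,:,::-1].copy();k=5
x0,y0=190,20;im=cv2.resize(im[y0:140,x0:350],None,fx=k,fy=k,interpolation=cv2.INTER_CUBIC)
for P,col in [(H(.069,-y/1000,.075),(0,255,0)) for y in range(0,101,10)]+[(H(.081,0,.0905),(0,0,255))]+[(H(.090,-y/1000,.0905),(255,0,0)) for y in range(50,101,10)]:
    p=proj(w,P)[0]; cv2.circle(im,tuple(((p-[x0,y0]+.5)*k).astype(int)),3,col,1)
cv2.imwrite("pics/w2c.png",im)
b=cam("sd.npz"); crop(b,255,210,320,280,10,"pics/ridside.png")
w=cam("w6.npz"); crop(w,240,150,400,290,5,"pics/w6c.png")
E
```

```text
(no output)
```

View pics/w2c.png

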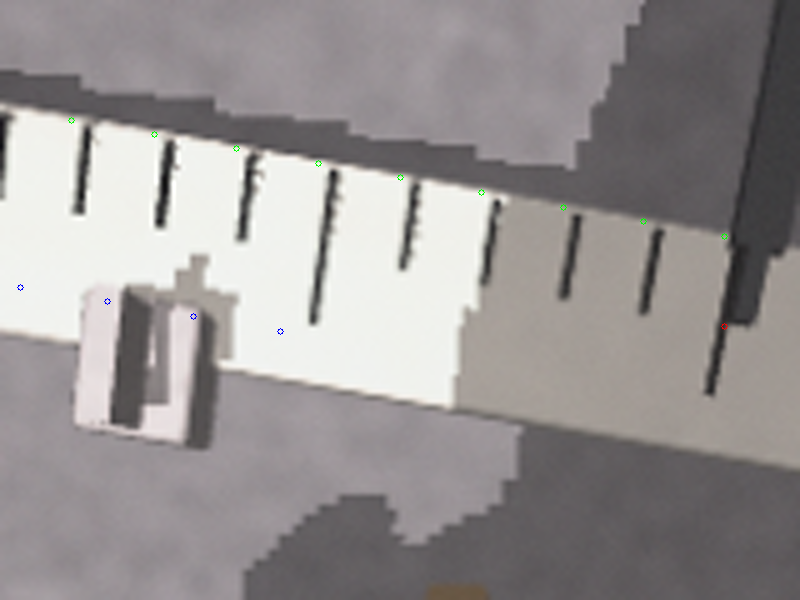

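View pics/ridside.png

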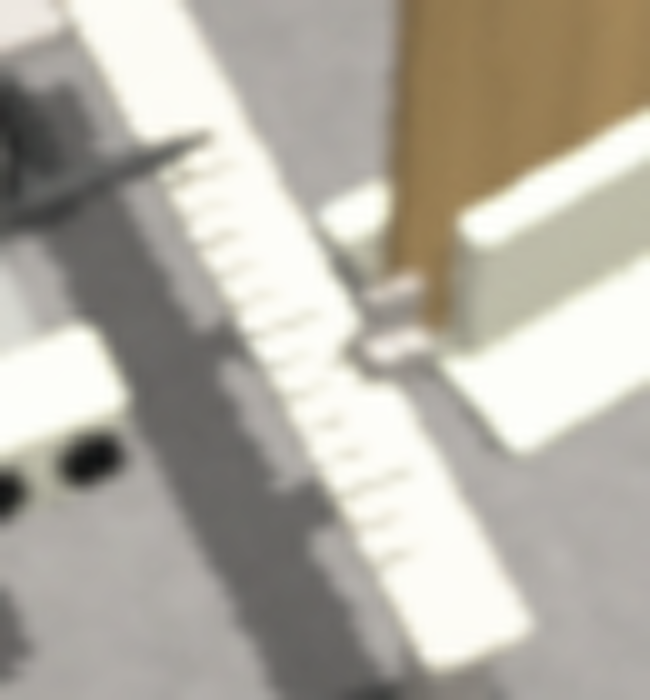

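View pics/w6c.png

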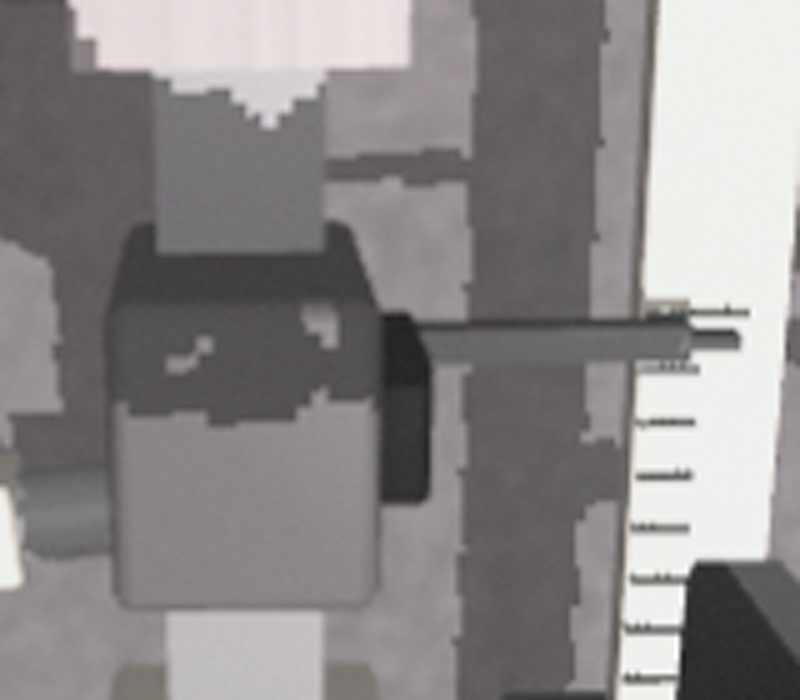

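```bash
python3 - <<'E'
from tgt import *
g=np.array([.4615,.0066]);c,s=np.cos(-.059),np.sin(-.059)
def inv(P): d=np.array(P[:2])-g; return (np.array([c*d[0]+s*d[1],-s*d[0]+c*d[1]])*1000).round(1)
w=cam("w2.npz");b=cam("sd.npz")
q=lambda p:[(p[0]+.5)/5-.5+190,(p[1]+.5)/5-.5+20]
r=lambda p:[(p[0]+.5)/10-.5+255,(p[1]+.5)/10-.5+210]
print("ptr",inv(onz(w,q((735,325)),.0905)),"side",inv(onz(b,r((208,135)),.0905)))
print("line50 end",inv(onz(w,q((313,323)),.075)),"line0 end",inv(onz(w,q((709,394)),.075)))
print("fin +y top edge",inv(onz(w,q((119,288)),.105)),"fin +y face base (body top?)",[inv(onz(w,q((150,300)),z)) for z in(.08,.085,.09)], "body +y bottom edge",inv(onz(w,q((215,322)),.075)),"body left",inv(onz(w,q((80,290)),.09)))
print("side fin top ctr",inv(onz(b,r((368,300)),.105)),inv(onz(b,r((415,278)),.105)),"body -y",[inv(onz(b,r((372,358)),z)) for z in(.08,.085,.09)])
E
```

```text
ptr [80.7  1.3] side [79.6  2. ]
line50 end [ 87.2 -48. ] line0 end [87.3  1.9]
fin +y top edge [ 89.6 -65.6] fin +y face base (body top?) [array([ 88.2, -67.2]), array([ 88.6, -66.2]), array([ 89. , -65.2])] body +y bottom edge [ 89. -60.] body left [ 89.2 -73.3]
side fin top ctr [ 89.9 -67.9] [102.9 -66.8] body -y [array([ 91.5, -68.6]), array([ 89.9, -71.5]), array([ 88.3, -74.4])]
```

Fin centre comes out at gauge y ≈ −69 mm from both views, corrected against the scale lines and pointer. The handle is about 2–3 mm further +y than the fit gave. Descending to grip it.

>>> servo_tool:
  motion:
    - [-1,0.5,8,-0.002,0,-0.003,1]
    - [-1,0.5,13,-0.002,0,-0.003,1]
    - [-1,0.5,13,-0.002,0,-0.003,1]
    - [-1,0.5,13,-0.002,0,-0.003,1]
    - [-1,0.5,13,-0.002,0,-0.003,1]
    - [-1,0.5,13,0,0,0,1]
    - [-1,0.5,13,0,0,0,1]
    - [0,0,5,0,0,0,1]
    - [0,0,0,0,0,0,1]

```text
t: 11.9
tcp_pos: [0.4614, 0.0001, 0.1015]
tool_rot: [0.726, 0.688, 0.001, 0.004]
force: [0.7, 1.2, -0.1]
finger_gap: 1.0
```

```bash
python3 - <<'E'
from tgt import *
plan([.461,.009,.102],rot(-.059),1,1)
w=manip.snapshot("wrist"); save(w,"w7.npz"); cv2.imwrite("pics/w7.png",w["frame"][:,:,::-1])
E
```

```text
t 11.9 p [4.614e-01 1.000e-04 1.015e-01] F [ 0.7  1.2 -0.1] gap 1.0 turn [0.007 0.004 0.006] dist 0.009
[8.9, -0.9, -0.5, 0.0074, 0.0039, 0.0062, 1]
```

View pics/w7.png

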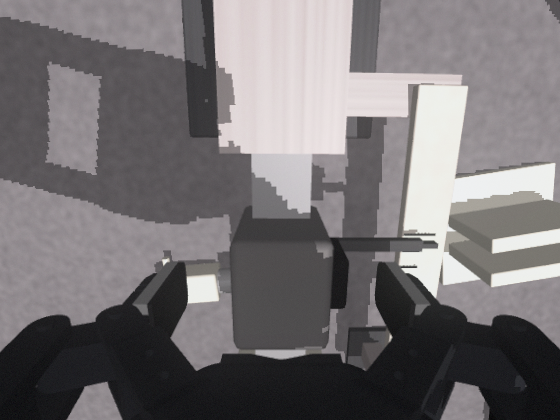

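>>> servo_tool:
  motion:
    - [5,0,0,0.004,0.002,0.003,1]
    - [4,-0.5,0,0.004,0.002,0.003,1]
    - [0,0,0,0,0,0,1]
    - [0,0,0,0,0,0,-1]
    - [0,0,0,0,0,0,-1]
    - [0,0,0,0,0,0,-1]
    - [0,0,0,0,0,0,-1]
    - [0,0,0,0,0,0,-1]
    - [0,0,0,0,0,0,-1]
    - [0,0,0,0,0,0,-1]
    - [0,0,0,0,0,0,-1]
  grip_force: 60

```text
t: 12.87
tcp_pos: [0.4617, 0.0096, 0.1056]
tool_rot: [0.727, 0.686, 0.0, 0.001]
force: [0.1, -0.5, 0.9]
finger_gap: 0.416
```

```bash
python3 - <<'E'
from tgt import *
plan([.461,.009,.102],rot(-.059),1,-1)
w=manip.snapshot("wrist"); save(w,"w8.npz"); cv2.imwrite("pics/w8.png",w["frame"][:,:,::-1])
E
```

```text
t 12.87 p [0.4617 0.0096 0.1056] F [ 0.1 -0.5  0.9] gap 0.416 turn [0.001 0.001 0.001] dist 0.0037
[-0.7, -0.7, 3.6, 0.0015, 0.0007, 0.0013, -1]
```

View pics/w8.png

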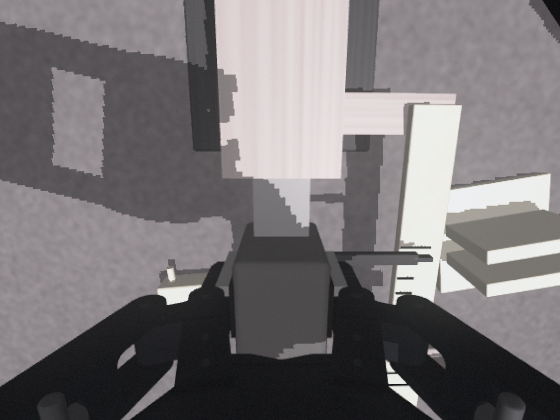

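Opening is 35 mm, which is the handle width, so the button is fully in. Drawing the boom out.

>>> servo_tool:
  motion:
    - [-4,0,0,0,0,0,-1]
    - [-7,0,0,0,0,0,-1]
    - [-7,0,0,0,0,0,-1]
    - [-7,0,0,0,0,0,-1]
    - [-7,0,0,0,0,0,-1]
    - [-7,0,0,0,0,0,-1]
    - [-7,0,0,0,0,0,-1]
    - [-7,0,0,0,0,0,-1]
    - [-5,0,0,0,0,0,-1]
    - [0,0,0,0,0,0,-1]

```text
t: 13.75
tcp_pos: [0.4579, -0.054, 0.1056]
tool_rot: [0.727, 0.686, 0.001, 0.0]
force: [1.1, 2.0, 1.0]
finger_gap: 0.417
```

```bash
python3 - <<'E'
from tgt import *
c,s=np.cos(-.059),np.sin(-.059)
plan([.4617-.059*.069,.0096-.069,.1045],rot(-.059),1,-1)
w=manip.snapshot("wrist"); save(w,"w9.npz"); cv2.imwrite("pics/w9.png",w["frame"][:,:,::-1])
E
```

```text
t 13.75 p [ 0.4579 -0.054   0.1056] F [1.1 2.  1. ] gap 0.417 turn [ 0.001 -0.001  0.   ] dist 0.0055
[-5.4, 0.0, 1.0, 0.0014, -0.0009, 0.0005, -1]
```

View pics/w9.png

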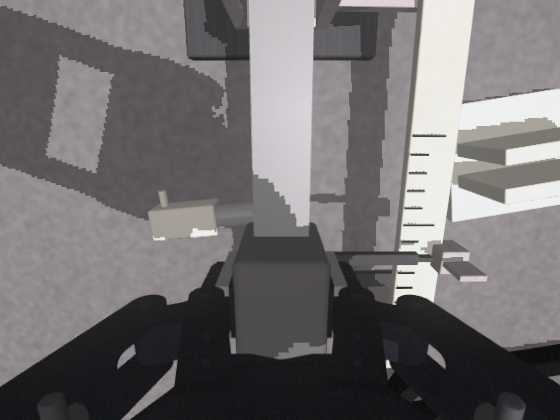

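```bash
cat > chk.py <<'E'
import sys
from tgt import *
w=cam(sys.argv[1]); im=np.array(w["frame"])[:,:,::-1].copy();k=7
x0,y0=390,200;im=cv2.resize(im[y0:300,x0:500],None,fx=k,fy=k,interpolation=cv2.INTER_CUBIC)
g=np.array([.461,.0086]);c,s=np.cos(-.059),np.sin(-.059)
H=lambda x,y,z:[g[0]+c*x-s*y,g[1]+s*x+c*y,z]
for P,col in [(H(.09,-.069,z),(255,0,0)) for z in (.0905,.105)]+[(H(.075,-y/1000,.075),(0,200,0)) for y in (50,60,70,80)]:
    p=proj(w,P)[0]; cv2.circle(im,tuple(((p-[x0,y0]+.5)*k).astype(int)),4,col,1)
cv2.imwrite(sys.argv[2],im)
E
python3 chk.py w9.npz pics/w9c.png
```

```text
(no output)
```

View pics/w9c.png

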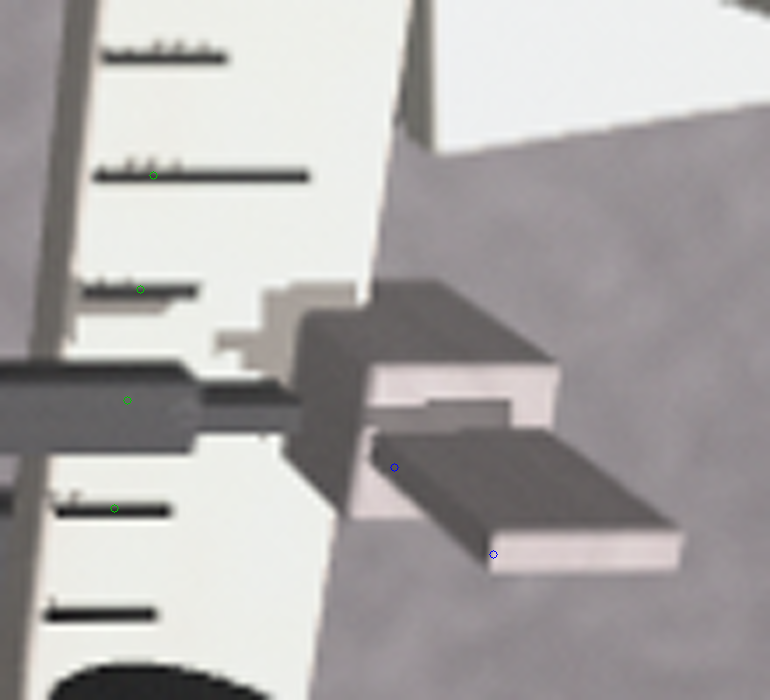

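```bash
python3 - <<'E'
from tgt import *
g=np.array([.461,.0086]);c,s=np.cos(-.059),np.sin(-.059)
def inv(P): d=np.array(P[:2])-g; return (np.array([c*d[0]+s*d[1],-s*d[0]+c*d[1]])*1000).round(1)
w=cam("w9.npz");q=lambda p:[(p[0]+.5)/7-.5+390,(p[1]+.5)/7-.5+200]
for n,p,z in [("ptr tip top",(296,404),.0915),("ptr mid",(296,416),.0905),("ptr top bot",(296,430),.0915),("fin top corner +y",(491,532),.105),("fin top corner -y",(489,572),.105),("line50",(300,177),.075),("line70b",(170,511),.075)]: print(n,inv(onz(w,q(p),z)))
E
```

```text
ptr tip top [ 81.  -63.2]
ptr mid [ 81.7 -64.6]
ptr top bot [ 81.3 -65.3]
fin top corner +y [ 89.5 -67.3]
fin top corner -y [ 89.9 -70.4]
line50 [ 87.3 -50.2]
line70b [ 79.9 -80.3]
```

The pointer is at −64.3 mm and the fin centre at −68.9 mm, so 4.5 mm more is needed.

>>> servo_tool:
  motion:
    - [-2.5,0,0,0,0,0,-1]
    - [-2.5,0,0,0,0,0,-1]
    - [0,0,0,0,0,0,-1]
    - [0,0,0,0,0,0,-1]

```text
t: 14.13
tcp_pos: [0.4577, -0.0589, 0.1055]
tool_rot: [0.727, 0.686, 0.001, 0.0]
force: [0.0, 2.8, 1.5]
finger_gap: 0.413
```

```bash
python3 - <<'E'
from tgt import *
w=manip.snapshot("wrist"); save(w,"w10.npz")
s=manip.snapshot("scene"); cv2.imwrite("pics/sc10.png",s["frame"][:,:,::-1])
s=manip.sense(); print(s["tcp_pos"],s["force"],s["finger_gap"],s["t"])
E
python3 chk.py w10.npz pics/w10c.png
```

```text
[ 0.45766459 -0.05878304  0.10555059] [0.7048234  1.78927772 1.02079805] 0.4149747752405728 14.2333
```

View pics/w10c.png

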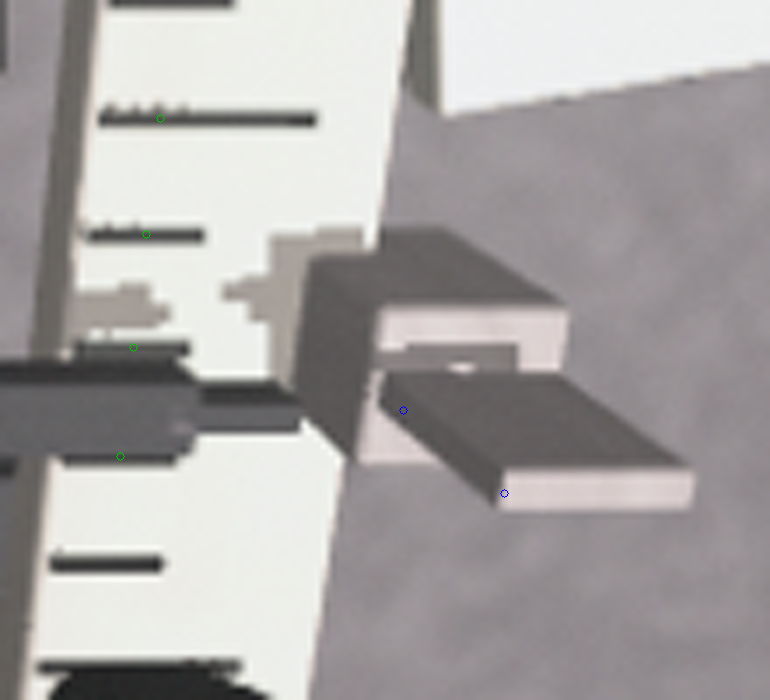

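View pics/sc10.png

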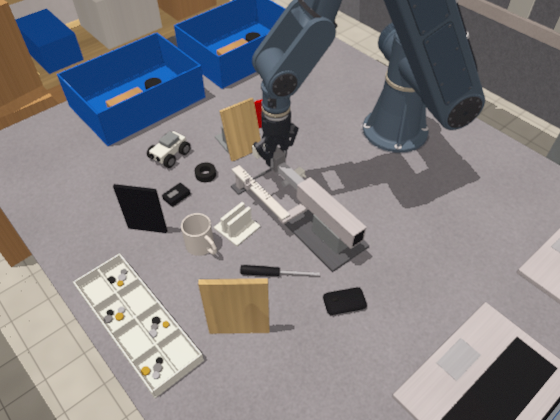

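In the wrist crop the pointer tip at v≈413 is level with the fin edge at pointer height, v≈410, which is about 0.3 mm off. In the scene view the panel still leans at (240,130) and the bystanders have not moved. The grip reads 35 mm and the tool is still. Handing in.

```bash
python3 -c "
from station import manip
print(manip.sign_off())"
```

```text
the job is handed in; nothing more can be done
None
```

I set up the test and handed it in at about 14.2 s of the 53 s allowed. The hand-in reports no verdict, so the results below are from my own last checks.

- **Panel:** I lifted the smaller plywood panel out of the white rack and leaned it back about 0.25 rad against the middle of the grey rest. I felt about 3 N of contact before letting go. It did not move on release, and it was still leaning in the last scene picture.
- **Boom:** I gripped the handle at 60 N. The opening of about 35 mm matches the bare handle width, so the button is fully in. I drew the boom out about 69 mm, and the arm holds it there against about 2 N of spring pull.
- **Pointer:** In the last wrist picture the pointer is level with the fin, to within about 0.5 mm by pixel comparison.
- **Bystanders:** They look unmoved in the last scene picture. I judged that by eye and did not measure it.

One measurement disagreed. My first fit from the fixed cameras put the gauge 2–3 mm too far towards −y, compared with the wrist pictures and scale lines. I corrected for this before gripping the handle and set the pointer from the wrist pictures.

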